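# Clamp a hinge bracket in the marking fixture

### The arm

A 7-joint arm with a two-finger parallel gripper is mounted at the origin on the work surface. World frame = base frame: x ahead of the robot, y to its left, z up, the work surface at z = 0. Lengths are in m, angles in rad, forces in N, time in s.
With the tool pointing down it reaches from about 0.35 to 0.9 m from the base axis. Payload 19.9 kg.
Tool frame: the origin (TCP) lies between the finger pads; the fingertips stand 19 mm ahead of it and the grasp point (between the pads) is the TCP; z points along the fingers, y is the line along which they close (so a half turn about z gives the same grasp; the last joint's range is limited). The gripper opens to 94 mm and grips with 3 to 60 N. Pads are 16 mm wide; open, the fingers measure 119 mm over their backs; the gripper's body (75 mm by 177 mm) begins 78 mm behind the grasp point.
Start: joints at [1.073, 0.417, -0.01, 1.614, 0.005, 1.111, -0.053], TCP at [0.275, -0.561, 0.224] pointing down, gripper open.
Joint ranges: [-2.81, 2.81], [-0.39, 2.02], [-1.27, 1.25], [0.06, 2.57], [-1.19, 4.33], [0.19, 2], [-2.82, 2.82]. Speed limits (rad/s): [1.89, 1.89, 2.39, 2.39, 3.01, 3.01, 3.01].

### API

Orientations are given as a 3x3 rotation matrix whose columns are the frame's x, y, z axes.
In Python, from rig import robot gives the robot as it stands. Calls block until the motion is done:
- robot.move_ptp(position, orientation): joint-space move of the TCP to a pose.
- robot.move_linear(position, velocity=0.15, frame=None, threshold=None): straight line of the TCP; frame=None keeps the orientation; velocity is the mean speed in m/s. With threshold (N) it stops when the force on the tool has changed by that much, and returns True; else False.
- robot.goto_joints(angles): joint-space move.
- robot.gripper_to(opening): finger opening in m; the grip force is fixed at half the most; returns when the fingers have stopped.
- robot.pause(seconds).
- robot.ik(position, orientation): joint angles nearest the present ones, or None.
- robot.get_state(): the state.
- robot.grab_frame(name): name is "scene" or "top" or "wrist"; returns the picture (400x640x3 uint8, red, green, blue); there is no depth.
- robot.camera_info(name): a dict with "fx", "fy", "cx", "cy" (pixels), "rvec" (rotation vector, rad) and "tvec" (3), from world to camera coordinates, as OpenCV has them. Camera axes: x right, y down, z forward; pixel columns grow to the right and rows downward; lengths in m; the calibration is good to about 2 mm. The wrist camera is an equidistant fisheye: a pixel r from the principal point sees the ray r / f radians off the axis. A picture is of the moment at which its call begins: read the wrist's pose just before it. camera_info takes no time and is no camera call; for the wrist camera it gives the pose at the moment of the call.
A pose or a line that the arm cannot do raises robot.PlanningError and nothing moves.
- robot.sign_off(): hands the job in; it is judged then, once.
The state is a dict: "time": time; "qpos": joint angles; "joint_vel": joint speeds; "effort": joint torques, N m; "ee_pos": TCP position; "tool_rot": TCP orientation; "force": force on the tool from outside, world axes, zero at the start; "moment": the same for the moment, N m; "opening": finger opening in m; "grasp_force": force on a finger pad.
Only numpy, scipy, OpenCV 4.12 (cv2) and the standard library are available. Lean on these libraries where they do the work, as an engineer would, in place of code of your own. Each camera call takes 0.05 s, during which the arm holds its last target. There are 200 camera calls.

### The job

Load the red-brown hinge bracket into the blue marking fixture: tilt it so that its toe (the end nearer the upright lug) goes in under the yellow lip first, then lay its heel down behind the low step so that it lies flat in the nest. Then swing the red clamp handle over and press it down past its dead centre until it locks, with the clamp's foot holding the bracket down. Leave the tins and the brush where they are.

Things in the scene. Friction and masses are not known exactly. Their poses are not given: they have to be found in the camera images.
- fixture: Marking fixture fixed to the bench: blue base plate 130 (x) x 280 (y) x 10 mm with a metal nest and a toggle clamp. Origin at bench height; z up, +y runs from the clamp to the yellow lip; plate covers y -119 to +161 mm. Nest floor = plate top, z 10 mm. Two side rails: inner faces x = +-42.5 mm, y 45 to 125, top z 15. Clamp cheeks: y -89 to -5, x +-18, top z 60 mm.
- nest_stop (a point): Foot of the nest's end stop, where the stop face meets the nest floor, at (0, 143, 10) mm in the fixture's frame. The bracket's toe edge belongs here. The nest is 113 mm long, from the heel step to this face, and 85 mm wide.
- lip_edge (a point): Lower clamp-side edge of the yellow lip over the toe end, at (0, 133, 19.5) mm in the fixture's frame. The lip runs from here to y = 159 mm, x +-42 mm; underside 9.5 mm above the nest floor, top at z 25.5 mm. From lip edge to heel step is only 103 mm and the bracket is 110 mm long: it must go in toe first, heel high (5 to 12 degrees suits).
- heel_step (a point): Top inner edge of the low heel step across the nest, at (0, 30, 14) mm in the fixture's frame; the step is 4 mm high over the nest floor, 8 mm wide (y 22 to 30), 84 mm long. The bracket's heel drops in on its lip side.
- bracket: Loose red-brown steel hinge bracket, about 0.55 kg: plate 80 (x) x 110 (y) x 6 mm with an upright lug to grip: 12 mm thick (x), 36 mm long (y), reaching 51 mm above the plate's underside, centred at y = +13.5 mm. Origin: centre of the plate's underside, z up. +y points to its toe, -y to its heel. Starts flat on the bench; in the nest its +y points along the fixture's +y.
- lug_top (a point): Centre of the top face of the bracket's lug, at (0, 13.5, 51) mm in the bracket's frame.
- bracket_toe (a point): Middle of the bracket's lower toe edge, at (0, 55, 0) mm in the bracket's frame.
- bracket_heel (a point): Middle of the bracket's lower heel edge, at (0, -55, 0) mm in the bracket's frame.
- clamp_handle (a joint): Angle of the clamp handle: 0 = locked, level on its stop, pointing to the fixture's -y; grows as it is raised, 1.8 = fully open, just past upright. Dead centre at 0.12: above it the loaded clamp pushes back (from 0.48 down, strongest near 0.3, some 7 N at the grip), below it it snaps down to the stop. Elsewhere light friction, about 1.3 N at the grip, keeps it where it is left.
- handle_grip (a point): Point on the centreline of the red handle grip, 90 mm from the pivot. The grip is 18 mm square in section and 72 mm long (38 to 110 mm from the pivot). At handle angle q this point lies at (0, -77 - 90 cos q, 54 + 90 sin q) mm in the fixture's frame. From above it is pinched across the fixture's x.
- handle_pivot (a point): Handle's pivot, at (0, -77, 54) mm in the fixture's frame; its axis runs along the fixture's x.
- spindle_tip (a point): Middle of the underside of the clamp's black rubber foot (16 mm diameter) on a spindle 68 mm along the clamp bar from the bar's pivot at (0, -17, 36) mm in the fixture's frame. The bar stands upright when the handle is up and comes down with it, swinging toward the lip, onto the bracket's plate at fixture y = 51 mm. The loaded clamp is springy, about 4 N per mm at the foot.
- sample_tin: Bystander: small tin with a yellow label, 66 mm diameter, 75 mm high, standing. Origin: centre of its underside.
- paint_can: Bystander: paint can, 100 mm diameter, 120 mm high, standing. Origin: centre of its underside.
- brush: Bystander: paint brush lying on the bench, about 200 mm long.
Things that resemble listed ones, but are neither listed nor needed, are in the scene too. There is more than one size of the bracket; the one meant has the size given above.

How it is judged:
On the way, in this order (a step that is already met when the one before it is completed fails the run):
1. the bracket lies home in the nest, toe under the lip and heel behind the step, with the clamp still open (y of bracket_toe in the frame of fixture above 0.1385 m and z of each of bracket_toe, bracket_heel in the frame of fixture below 0.0125 m and z of bracket_heel in the frame of fixture above 0.006 m and x of bracket_toe in the frame of fixture between -0.005 and 0.005 m and x of bracket_heel in the frame of fixture between -0.005 and 0.005 m and value of joint clamp_handle above 0.6 rad), for 0.2 s.
2. the handle is past dead centre and the clamp's foot presses on the bracket (y of bracket_toe in the frame of fixture above 0.1385 m and z of each of bracket_toe, bracket_heel in the frame of fixture below 0.0125 m and z of bracket_heel in the frame of fixture above 0.006 m and x of bracket_toe in the frame of fixture between -0.005 and 0.005 m and x of bracket_heel in the frame of fixture between -0.005 and 0.005 m and value of joint clamp_handle below 0.06 rad and contact force between clamp_bar and bracket above 12 N), for 0.2 s.
At the end, for the whole second after the job is handed in: Bracket flat in the nest: toe within 4.5 mm of the end stop, both ends within 2.5 mm of the floor's height and 5 mm of the fixture's centreline; handle below 0.06 rad (past dead centre); clamp foot pressing on the bracket with over 12 N; all at rest (all of step 2 and linear speed of bracket below 0.02 m/s and velocity of joint clamp_handle between -0.1 and 0.1 rad/s); the robot touches nothing.
It fails at once if the small sample tin is shifted more than 25 mm (distance of sample_tin from where it was at the start of the episode above 0.025 m).
It fails at once if the paint can is shifted more than 25 mm (distance of paint_can from where it was at the start of the episode above 0.025 m).
It fails at once if the brush is shifted more than 25 mm (distance of brush from where it was at the start of the episode above 0.025 m).
It fails at once if the small sample tin is tipped over (angle between sample_tin's own z axis and vertical above 0.5 rad).
It fails at once if the paint can is tipped over (angle between paint_can's own z axis and vertical above 0.5 rad).
It also fails if it takes over 69 s, if anything falls off the work surface, if the arm or the gripper's body presses on something with over 40 N, if the wrist force passes 120 N, or if a joint passes its speed limit or range.

## Working session

There is one attempt and no reset: what is moved stays moved. The work goes in short steps, each a Python script; the robot and the scene stay as the last script left them, time stands still between calls to the robot, and variables do not carry over. Pictures are saved under pics/ and viewed, at most 13 in all, crops included, and the job is handed in when it is done.

```bash
ls; mkdir -p pics
python3 - <<'E'
from rig import robot
import cv2,numpy as np
for n in("scene","top"):
    cv2.imwrite(f"pics/{n}0.png",robot.grab_frame(n)[:,:,::-1])
    print(n,robot.camera_info(n))
s=robot.get_state();print(s["time"],s["ee_pos"],s["tool_rot"],s["opening"])
a=cv2.imread("pics/scene0.png");b=cv2.imread("pics/top0.png")
E
```

```text
pics
scene {'fx': 507.5379808883337, 'fy': 507.5379808883337, 'cx': 313.8326929792439, 'cy': 191.65772904689578, 'rvec': array([ 2.28472104,  0.6247235 , -0.25179928]), 'tvec': array([-0.55453472, -0.03210632,  1.71766569])}
top {'fx': 512.1317385421072, 'fy': 512.1317385421072, 'cx': 314.9682131440578, 'cy': 200.84577073831557, 'rvec': array([ 2.2104248 , -2.16718955,  0.11759962]), 'tvec': array([0.15439353, 0.54976582, 1.35994838])}
0.1 [ 0.27499773 -0.56091008  0.22389644] [[ 8.97888311e-01  4.40223008e-01 -5.33895466e-04]
 [ 4.40223325e-01 -8.97887841e-01  9.21279484e-04]
 [-7.38098220e-05 -1.06223932e-03 -9.99999433e-01]] 0.09368159241304193
```

View pics/top0.png

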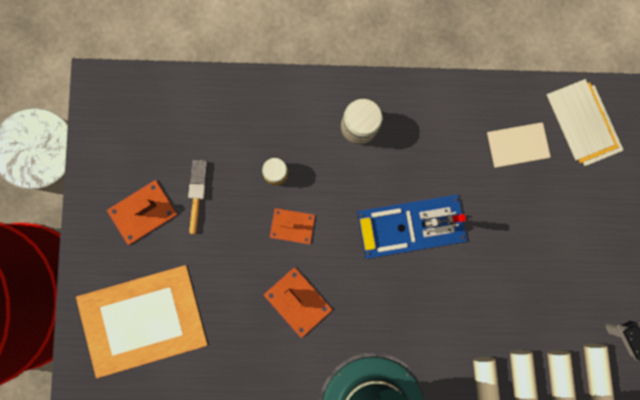

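View pics/scene0.png

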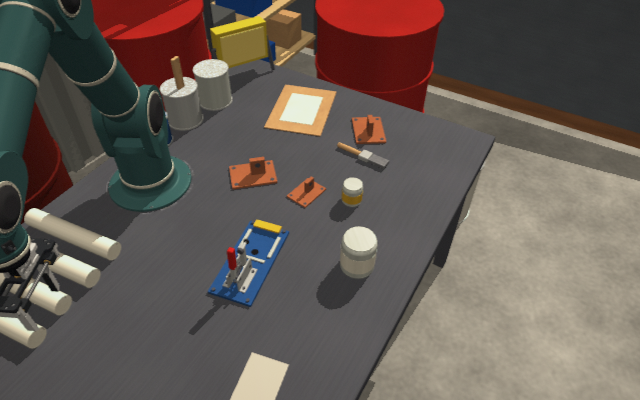

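Candidates (top view): bracket A (142,212), about 147x98 mm; B (293,226), about 115x80 mm; C (298,302), about 145x108 mm. Only B has the stated 110x80 size. The fixture is at (413,226), the tin at (275,171), the can at (362,120) and the brush at (197,196). Next I'll take close crops of B and the fixture.

Run:
```python
import cv2,numpy as np
a=cv2.imread("pics/top0.png")[185:270,260:520];b=cv2.imread("pics/scene0.png")[165:310,200:400]
def big(im,x0,y0,k):
    o=cv2.resize(im,None,fx=k,fy=k,interpolation=cv2.INTER_CUBIC)
    for i in range(0,im.shape[1],20):
        cv2.line(o,(i*k,0),(i*k,6),(255,255,255),1);cv2.putText(o,str(x0+i),(i*k,16),0,.35,(255,255,255),1)
    for i in range(0,im.shape[0],20):
        cv2.line(o,(0,i*k),(6,i*k),(255,255,255),1);cv2.putText(o,str(y0+i),(8,i*k+4),0,.35,(255,255,255),1)
    return o
cv2.imwrite("pics/topc.png",big(a,260,185,3));cv2.imwrite("pics/scenec.png",big(b,200,165,4))
```

```text
(no output)
```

View pics/topc.png

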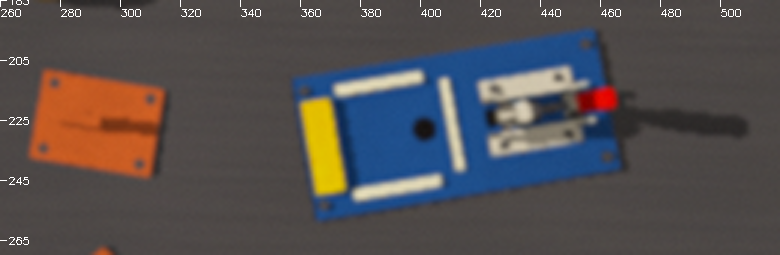

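View pics/scenec.png

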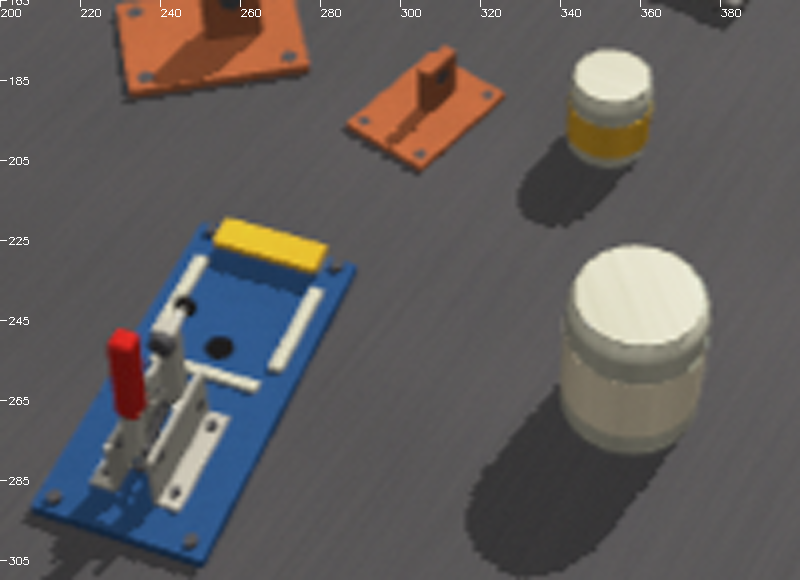

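Close crops: bracket B has plate corners at top px (274.7,208), (314.7,214.7), (310.7,244.3), (269.7,237.3). Its lug is toward the left end, so the toe points left, toward the fixture's lip direction. The fixture's lip is on the left at (367,234), with the red handle upright at (458,218). The scene crop agrees on both.

```bash
cat > h.py <<'E'
import numpy as np,cv2
from scipy.optimize import least_squares
from scipy.spatial.transform import Rotation as R
def proj(c,P,fish=False):
    P=np.atleast_2d(P)
    C=R.from_rotvec(c["rvec"]).apply(P)+c["tvec"]
    if fish:
        r=np.hypot(C[:,0],C[:,1]);th=np.arctan2(r,C[:,2]);k=(th/r)[:,None]*C[:,:2]
    else: k=C[:,:2]/C[:,2:]
    return k*[c["fx"],c["fy"]]+[c["cx"],c["cy"]]
def place(p,L): # p: x,y,z,yaw
    return R.from_euler("z",p[3]).apply(np.atleast_2d(L))+p[:3]
def fit(obs,p0): # obs: list (cam,local pts,pixels,fish)
    f=lambda p:np.concatenate([(proj(c,place(p,L),fi)-px).ravel() for c,L,px,fi in obs])
    s=least_squares(f,p0,loss="soft_l1",x_scale=[.1,.1,.1,1]);return s.x,f(s.x).reshape(-1,2)
E
python3 - <<'E'
from rig import robot
from h import *
ct,cs=robot.camera_info("top"),robot.camera_info("scene")
T=lambda a:(np.array(a)+.5)/3-.5+[260,185]
S=lambda a:(np.array(a)+.5)/4-.5+[200,165]
F=np.array([[65,161,10],[65,-119,10],[-65,-119,10],[-65,161,10]])/1e3
B=np.array([[40,55,6],[-40,55,6],[-40,-55,6],[40,-55,6]])/1e3
for n,obs in dict(
 fix=[(ct,F,T([[293,78],[596,29],[624,170],[319,220]]),0),(cs,F,S([[356,266],[205,564],[32,511],[203,224]]),0)],
 br=[(ct,B,T([[44,69],[29,157],[152,178],[164,89]]),0),(cs,B[[0,2,3]],S([[505,95],[345,126],[420,168]]),0)]).items():
  best=min((fit(obs,[.6,0,0,y]) for y in np.arange(-3,3.2,1)),key=lambda r:abs(r[1]).sum())
  print(n,best[0].round(4),best[1].round(1).tolist())
E
```

```text
fix [ 0.4901 -0.1217 -0.0018  0.1876] [[0.2, -0.2], [-0.6, -0.9], [-0.9, -1.0], [-0.1, -0.3], [-0.3, 0.3], [-1.1, 0.1], [-0.8, -0.5], [-0.7, -0.0]]
br [ 0.4793  0.2259 -0.0021 -0.1408] [[0.1, 0.2], [0.2, -0.1], [-0.7, -0.6], [0.0, -0.0], [-0.4, -0.1], [-0.1, -0.3], [-0.0, 0.3]]
```

```bash
cat >> h.py <<'E'
def Rz(a): return R.from_euler("z",a).as_matrix()
DOWN={+1:np.array([[0,1,0],[1,0,0],[0,0,-1.]]),-1:np.array([[0,-1,0],[-1,0,0],[0,0,-1.]])} # tool in part frame: tool y along +-part x
E
python3 - <<'E'
from rig import robot
from h import *
fx=[.4901,-.1217,0,.1876];br=[.4793,.2259,0,-.1408]
s0=robot.get_state()
for sg in(1,-1):
  for nm,p,l,tilt in [("look",br,(0,13.5,300),0),("grasp",br,(0,13.5,36),0),("lookF",fx,(0,60,300),0),("tilt",fx,(0,100,50),8),("flat",fx,(0,101,45),0),("h18",fx,(0,-57,142),0),("h0",fx,(0,-167,54),0)]:
    M=Rz(p[3])@R.from_euler("x",-tilt,degrees=True).as_matrix()@DOWN[sg]
    q=robot.ik(place(p,np.array(l)/1e3)[0],M);print(sg,nm,None if q is None else np.round(q,2))
c=robot.camera_info("wrist");Rc=R.from_rotvec(c["rvec"]).as_matrix();pc=-Rc.T@c["tvec"]
print("cam in tool",s0["tool_rot"].T@(pc-s0["ee_pos"]),"axes",(s0["tool_rot"].T@Rc.T).round(2),c["fx"])
E
```

```text
1 look [ 0.35  0.36 -1.08  1.71  0.33  1.27 -0.95]
1 grasp [ 0.18  0.72 -0.91  1.94  0.76  0.86 -1.28]
1 lookF [ 0.6   0.12 -0.57  1.84  0.07  1.2   0.19]
1 tilt [ 0.35  0.46 -0.54  2.12  0.6   0.7  -0.43]
1 flat [ 0.43  0.47 -0.53  2.1   0.38  0.66 -0.17]
1 h18 [ 0.67  0.39 -0.47  1.91  0.22  0.89  0.28]
1 h0 [ 0.7   0.6  -0.33  1.81  0.26  0.78  0.42]
-1 look [ 0.35  0.36 -1.08  1.71  0.33  1.27  2.19]
-1 grasp [ 0.29  0.84 -1.09  1.94  0.92  0.97  1.75]
-1 lookF [-0.91  0.14  1.08  1.88 -0.14  1.19 -2.74]
-1 tilt [-0.95  0.71  1.08  2.16 -0.76  0.72 -2.34]
-1 flat [-0.85  0.73  1.08  2.14 -0.91  0.84 -2.15]
-1 h18 [ 0.21  0.35  0.08  1.93 -0.04  0.87 -2.64]
-1 h0 [ 0.29  0.58  0.21  1.82 -0.17  0.76 -2.37]
cam in tool [ 0.0756113  -0.00022036 -0.16095624] axes [[-0.   -0.97 -0.26]
 [ 1.   -0.    0.  ]
 [-0.   -0.26  0.97]] 309.70691628693146
```

Run:
```python
from rig import robot
from h import *
import pickle
fx=[.4901,-.1217,0,.1876];br=[.4793,.2259,0,-.1408]
ims=[];cs=[]
for p,l in((fx,(0,30,270)),(br,(0,-20,250))):
    robot.move_ptp(place(p,np.array(l)/1e3)[0],Rz(p[3])@DOWN[1]);robot.pause(.2)
    cs.append(robot.camera_info("wrist"));ims.append(robot.grab_frame("wrist")[:,:,::-1])
pickle.dump((ims,cs),open("w.pkl","wb"))
F=np.array([[65,161,10],[65,-119,10],[-65,-119,10],[-65,161,10],[42,133,25.5],[-42,133,25.5]])/1e3
B=np.array([[40,55,6],[-40,55,6],[-40,-55,6],[40,-55,6]])/1e3
print(proj(cs[0],place(fx,F),1).round().tolist(),proj(cs[1],place(br,B),1).round().tolist())
print(robot.get_state()["time"])
for i,im in enumerate(ims):cv2.imwrite(f"pics/w{i}.png",cv2.resize(im,(800,500)))
```

```text
[[367.0, 83.0], [361.0, 274.0], [277.0, 274.0], [270.0, 83.0], [351.0, 102.0], [286.0, 102.0]] [[349.0, 123.0], [287.0, 123.0], [289.0, 205.0], [348.0, 205.0]]
3.6167
```

View pics/w0.png

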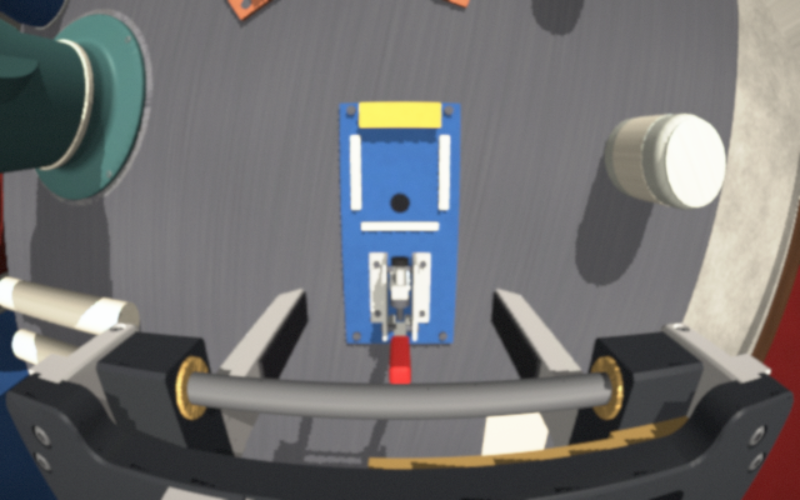

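View pics/w1.png

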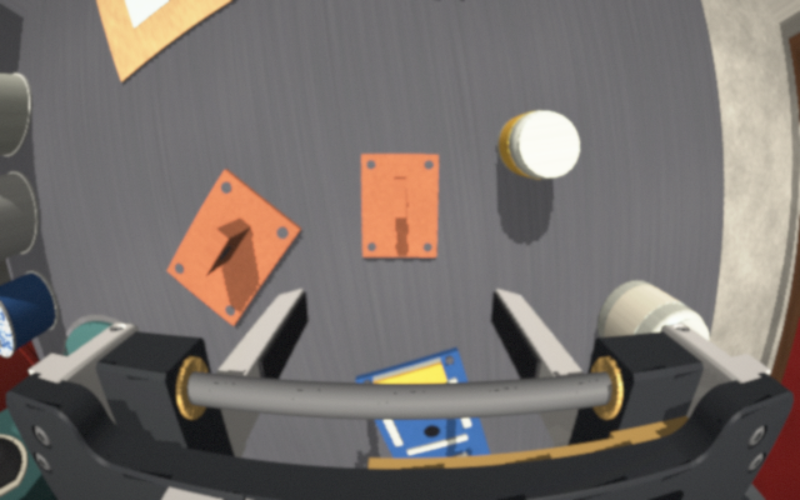

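Wrist views: bracket B is at (400,206) of 800x500, aligned with the tool, with its lug shadow toward the camera's lower side. The fixture's corners are at (340,104), (461,104), (453,345), (347,345), with the lip at (400,115) and the clamp open. I'll refine both poses by segmenting onto their planes, then grasp.

```bash
cat >> h.py <<'E'
def unproj(c,px,z,fish=True):
    d=(np.asarray(px,float)-[c["cx"],c["cy"]])/[c["fx"],c["fy"]]
    if fish:
        th=np.linalg.norm(d,axis=1);v=np.c_[d*(np.sin(th)/th)[:,None],np.cos(th)]
    else: v=np.c_[d,np.ones(len(d))]
    Rc=R.from_rotvec(c["rvec"]);o=-Rc.inv().apply(c["tvec"]);v=Rc.inv().apply(v)
    return o+v*((z-o[2])/v[:,2])[:,None]
def rect(c,m,z,seed):
    n,lab=cv2.connectedComponents(m.astype(np.uint8));m=lab==lab[seed[1],seed[0]]
    ct=max(cv2.findContours(m.astype(np.uint8),cv2.RETR_EXTERNAL,cv2.CHAIN_APPROX_NONE)[0],key=len)[:,0]
    P=unproj(c,ct,z)[:,:2];r=cv2.minAreaRect((P*1000).astype(np.float32));return r
E
python3 - <<'E'
from h import *
import pickle
ims,cs=pickle.load(open("w.pkl","rb"))
for i,(lo,hi,z,seed) in enumerate([((100,100,40),(125,255,255),.010,(320,130)),((0,120,60),(18,255,255),.006,(310,140))]):
    hsv=cv2.cvtColor(np.ascontiguousarray(ims[i]),cv2.COLOR_BGR2HSV);m=cv2.inRange(hsv,lo,hi)>0
    print(hsv[seed[1],seed[0]],rect(cs[i],m,z,seed))
E
```

```text
[107 157 202] ((487.0181579589844, -100.47634887695312), (130.64459228515625, 280.6231689453125), 10.652132034301758)
[ 10 147 238] ((481.0609436035156, 225.53671264648438), (109.92256164550781, 79.81936645507812), 81.82064819335938)
```

```bash
cat >> h.py <<'E'
FX=[.4909,-.1211,0,.1859];BR=[.4811,.2255,0,-.1428]
E
python3 - <<'E'
from rig import robot
from h import *
M=Rz(BR[3])@DOWN[1]
at=lambda z:place(BR,[0,.0135,z])[0]
robot.move_ptp(at(.12),M)
robot.move_linear(at(.036),.12,threshold=8)
print(robot.get_state()["ee_pos"],at(.036))
robot.gripper_to(.0)
s=robot.get_state();print(s["opening"],s["grasp_force"])
robot.move_linear(at(.16),.15)
robot.pause(.3)
s=robot.get_state();print(s["opening"],s["grasp_force"],s["force"].round(1) if hasattr(s["force"],"round") else s["force"],s["moment"],s["time"])
c=robot.camera_info("wrist");im=robot.grab_frame("wrist")[:,:,::-1];cv2.imwrite("pics/g.png",cv2.resize(im[90:300,160:480],None,fx=2.5,fy=2.5,interpolation=2))
T=np.array(s["tool_rot"]);t=np.array(s["ee_pos"])
B=np.array([[40,55,6],[-40,55,6],[-40,-55,6],[40,-55,6],[6,31.5,51],[-6,31.5,51]])/1e3
for a in(-4,0,4): # heel-up deg about TCP
  L=R.from_euler("x",-a,degrees=True).apply(B-[0,.0135,.036])
  W=(T@DOWN[1].T@L.T).T+t
  print(a,((proj(c,W,1)-[160,90])*2.5).round(1).tolist())
E
```

```text
[0.48346466 0.23912835 0.036761  ] [0.48302125 0.23886259 0.036     ]
0.011634992475572132 29.995851516723633
0.011682065309163185 29.99620020389557 [ 0.1 -0.6 -5. ] [-0.01857618 -0.05300569  0.03400702] 7.5667
-4 [[555.3, 214.1], [234.6, 214.2], [265.6, 565.5], [525.5, 565.7], [423.9, 380.2], [364.3, 380.2]]
0 [[552.7, 219.8], [237.3, 219.9], [264.0, 580.1], [527.1, 580.3], [423.8, 373.0], [364.5, 372.9]]
4 [[550.3, 226.3], [239.9, 226.4], [262.1, 594.5], [528.8, 594.7], [423.7, 366.1], [364.7, 366.0]]
```

View pics/g.png

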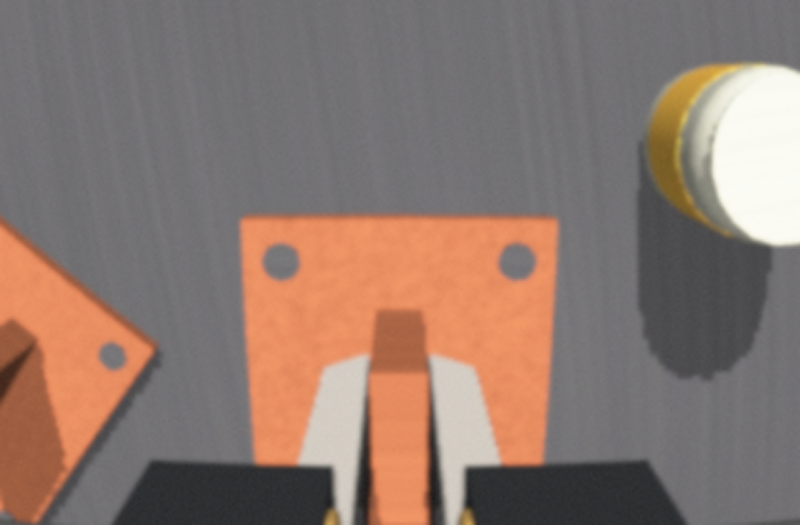

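The bracket is gripped square. Its toe corners are at crop px (241,217) and (557,217), 4 px right of the prediction, so the wrist camera has a small bias. Next I'll carry the bracket to a tilted hover above the nest and compare the two there.

```bash
cat >> h.py <<'E'
GL=np.array([0,.0135,.0365]) # TCP in bracket frame
def tool_pose(toe,tilt,fx=FX,yaw=0): # toe in fixture frame (mm), tilt deg heel-up
    Rb=R.from_euler("ZX",[yaw,-tilt],degrees=True).as_matrix();W=Rz(fx[3])
    loc=np.array(toe)/1e3+Rb@(GL-[0,.055,0])
    return place(fx,loc)[0],W@Rb@DOWN[1]
E
python3 - <<'E'
from rig import robot
from h import *
import pickle
p,M=tool_pose((0,145,90),8);robot.move_ptp(p,M)
p,M=tool_pose((0,122,34),8);robot.move_linear(p,.12,frame=M);robot.pause(.3)
s=robot.get_state();c=robot.camera_info("wrist");im=robot.grab_frame("wrist")[:,:,::-1]
print(p,s["ee_pos"],s["time"],s["opening"]);pickle.dump((im,c,s),open("hov.pkl","wb"))
cv2.imwrite("pics/hov.png",cv2.resize(im[60:290,170:470],None,fx=2.6,fy=2.6,interpolation=2))
F=np.array([[65,161,10],[-65,161,10],[42,159,25.5],[-42,159,25.5],[42,133,25.5],[-42,133,25.5]])/1e3
T=np.array(s["tool_rot"])@DOWN[1].T
B=np.array([[40,55,6],[-40,55,6]])/1e3
f=lambda W:((proj(c,W,1)-[170,60])*2.6).round(1).tolist()
print(f(place(FX,F)),f((T@(B-GL).T).T+s["ee_pos"]))
E
```

```text
[ 0.47500754 -0.03659778  0.07592047] [ 0.4752671  -0.03651129  0.07637169] 9.575 0.01209213494279605
[[622.2, 139.3], [145.3, 139.8], [551.1, 149.8], [215.4, 150.2], [546.1, 249.6], [220.7, 249.8]] [[548.0, 304.6], [220.8, 304.7]]
```

View pics/hov.png

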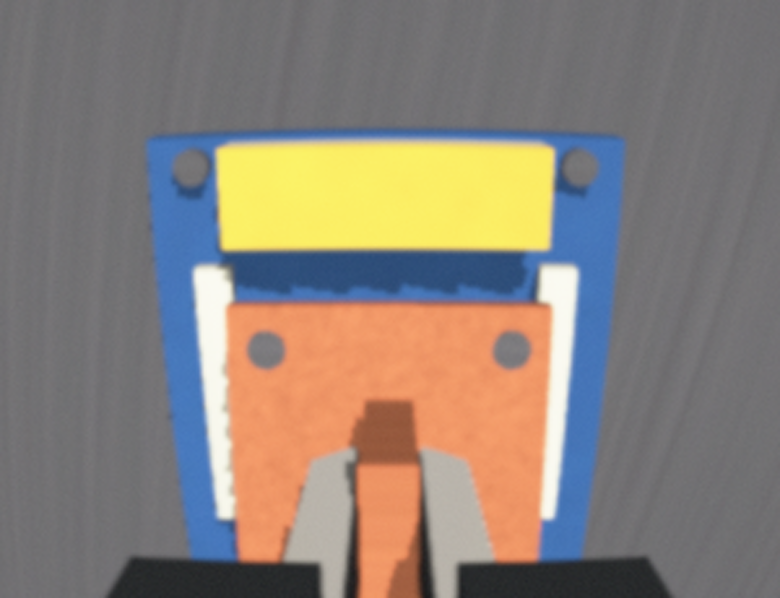

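The hover picture shows the toe edge at (228–551, 304) and the lip edge at (220–551, 249), parallel to each other. The bracket sits about 0.7 mm to +x, so I'll shift by −0.7 mm. Then I'll touch the toe down, slide it under the lip to the stop, and lay down the heel.

Run:
```python
from rig import robot
from h import *
def go(toe,tilt,v,th=None):
    p,M=tool_pose(toe,tilt);r=robot.move_linear(p,v,frame=M,threshold=th);s=robot.get_state()
    W=np.array(s["tool_rot"])@DOWN[1].T
    t=s["ee_pos"]+W@(np.array([0,.055,0])-GL);l=Rz(-FX[3])@(t-FX[:3])*1000
    print(toe,r,"toe",l.round(2),"f",(Rz(-FX[3])@s["force"]).round(1),"op",round(s["opening"],4),round(s["time"],2));return r,l
go((-.7,124,16),8,.06)
r,l=go((-.7,124,8),8,.02,5)
z=l[2]+.7
go((-.7,124,z),8,.03)
r,l=go((-.7,147,z),8,.03,7)
cv2.imwrite("pics/in.png",cv2.resize(robot.grab_frame("wrist")[60:290,170:470,::-1],None,fx=2.6,fy=2.6,interpolation=2))
```

```text
(-0.7, 124, 16) False toe [ -0.95 124.24  15.6 ] f [ 0.4 -0.3 -5. ] op 0.012 10.07
(-0.7, 124, 8) True toe [ -0.53 123.63   8.71] f [ 1.2 -3.1  3.1] op 0.0117 10.47
(-0.7, 124, np.float64(9.406460464671486)) False toe [ -1.04 124.17   9.23] f [-0.5 -0.2 -5.1] op 0.0115 10.72
(-0.7, 147, np.float64(9.406460464671486)) True toe [ -0.93 142.54   9.29] f [ 1.3 -1.7 -4.4] op 0.012 11.33
```

Run:
```python
from rig import robot
from h import *
def go(toe,tilt,v,th=None):
    p,M=tool_pose(toe,tilt);r=robot.move_linear(p,v,frame=M,threshold=th);s=robot.get_state()
    W=np.array(s["tool_rot"])@DOWN[1].T
    t=s["ee_pos"]+W@(np.array([0,.055,0])-GL);l=Rz(-FX[3])@(t-FX[:3])*1000
    print(tilt,r,"toe",l.round(2),"f",(Rz(-FX[3])@s["force"]).round(1),"op",round(s["opening"],4),round(s["time"],2),"tilt",np.degrees(np.arcsin((Rz(-FX[3])@W)[2,1])).round(2));return r
for t in(6,4,2,1,0,-.7,-1.4):
    if go((-.8,142,9.3),t,.01,10): break
robot.pause(.2)
cv2.imwrite("pics/in.png",cv2.resize(robot.grab_frame("wrist")[60:290,170:470,::-1],None,fx=2.6,fy=2.6,interpolation=2))
```

```text
6 False toe [ -0.95 142.07   9.18] f [ 0.1  0.5 -5.5] op 0.0117 11.75 tilt -6.0
4 False toe [ -0.86 142.05   9.24] f [-0.8  0.3 -4.9] op 0.0118 12.09 tilt -4.02
2 False toe [ -0.84 142.     9.26] f [ 0.3 -0.7 -5.2] op 0.012 12.43 tilt -2.03
1 False toe [ -0.82 141.98   9.28] f [ 0.2 -0.6 -4.7] op 0.0116 12.68 tilt -1.03
0 False toe [ -0.5  142.07   9.45] f [ 0.7  1.7 -1.5] op 0.0117 12.93 tilt -0.03
-0.7 False toe [ -0.51 142.49   9.68] f [-1.5  4.6  7.7] op 0.0118 13.18 tilt 0.71
-1.4 False toe [ -0.54 142.66   9.9 ] f [-4.6  6.  15.2] op 0.0122 13.43 tilt 1.4
```

View pics/in.png

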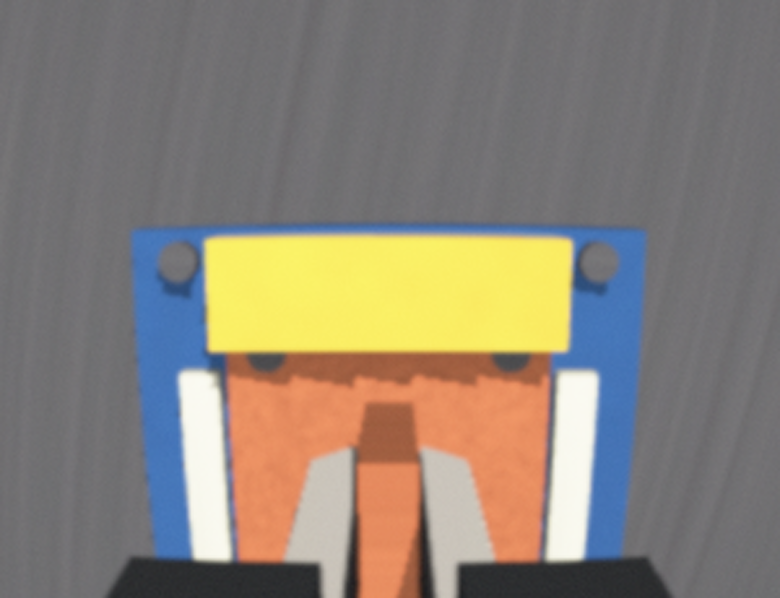

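The toe is under the lip edge (y 352) and the bracket is centred between the rails (gaps of about 5–6 px each side). Contact came at about zero tilt, so it looks flat. I'll release, retreat and check the heel.

Run:
```python
from rig import robot
from h import *
import pickle
robot.gripper_to(.06);robot.pause(.2)
p=robot.get_state()["ee_pos"];T=np.array(robot.get_state()["tool_rot"])
robot.move_linear(p-T[:,2]*.06,.12)
M=Rz(FX[3])@DOWN[1]
robot.move_ptp(place(FX,[0,.04,.20])[0],M);robot.pause(.2)
c=robot.camera_info("wrist");im=robot.grab_frame("wrist")[:,:,::-1];sc=robot.grab_frame("scene")[:,:,::-1]
pickle.dump((im,c),open("in.pkl","wb"));print(robot.get_state()["time"])
a=cv2.resize(im[100:300,220:420],(400,400),interpolation=2);b=cv2.resize(sc[215:315,200:300],(400,400),interpolation=2)
cv2.imwrite("pics/home.png",np.hstack([a,b]))
L=np.array([[40,-55,6],[-40,-55,6]])/1e3
for toe in(141,143):
  print(toe,((proj(c,place(FX,L+[0,(toe-55)/1e3,.01]),1)-[220,100])*2).round(1).tolist())
print("step inner edge top",((proj(c,place(FX,np.array([[42,30,14],[-42,30,14]])/1e3),1)-[220,100])*2).round(1).tolist())
```

```text
16.2417
141 [[267.8, 196.8], [128.5, 196.6]]
143 [[267.9, 193.4], [128.4, 193.2]]
step inner edge top [[270.8, 197.6], [125.5, 197.4]]
```

View pics/home.png

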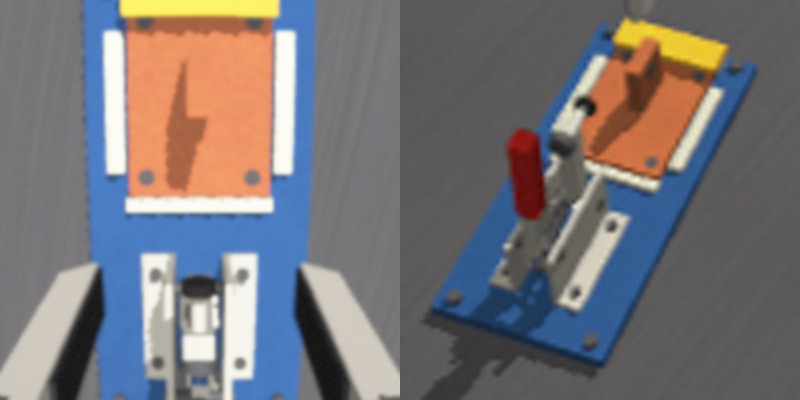

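The bracket is home. Its heel edge (about px 196) lies just on the lip side of the step (197–213), which is fully visible, and it is centred in x. The clamp is open. I'll check the handle angle against the scene image, then grip it.

Run:
```python
from rig import robot
from h import *
cs=robot.camera_info("scene");im=cv2.cvtColor(cv2.imread("pics/scene0.png"),cv2.COLOR_BGR2HSV)
m=(cv2.inRange(im,(0,200,80),(4,255,255))|cv2.inRange(im,(174,200,80),(180,255,255)))
m[:, :222]=0;m[:240]=0;m[275:]=0;m[:,245:]=0
ys,xs=np.nonzero(m);print("red centroid",xs.mean(),ys.mean(),len(xs))
for q in(1.3,1.5,1.6,1.7,1.8):
  print(q,proj(cs,place(FX,np.array([0,-77-74*np.cos(q),54+74*np.sin(q)])/1e3)).round(1))
M=Rz(FX[3])@DOWN[1]
g=lambda q,dz=0,r=90:place(FX,np.array([-.7,-77-r*np.cos(q),54+r*np.sin(q)+dz])/1e3)[0]
for q in(1.8,1.5,1,.5,0): j=robot.ik(g(q),M);print(None if j is None else np.round(j,2))
```

```text
red centroid 231.46616541353384 257.9398496240602 133
1.3 [[227.1 266.5]]
1.5 [[229.5 261.7]]
1.6 [[230.8 259.5]]
1.7 [[232.1 257.5]]
1.8 [[233.4 255.8]]
[ 0.89  0.45 -0.75  1.91  0.38  0.93  0.14]
[ 0.91  0.47 -0.74  1.87  0.38  0.95  0.18]
[ 0.94  0.52 -0.71  1.82  0.41  0.95  0.23]
[ 0.94  0.6  -0.68  1.8   0.46  0.91  0.25]
[ 0.93  0.67 -0.64  1.8   0.51  0.85  0.23]
```

Run:
```python
from rig import robot
from h import *
M=Rz(FX[3])@DOWN[1]
g=lambda q,dz=0,r=90:place(FX,np.array([-.7,-77-r*np.cos(q),54+r*np.sin(q)+dz])/1e3)[0]
def rep(t):
    s=robot.get_state();l=Rz(-FX[3])@(s["ee_pos"]-np.array(FX[:3]))*1e3
    print(t,l.round(1),"f",(Rz(-FX[3])@s["force"]).round(1),round(s["opening"],4),round(s["time"],2))
q0=1.68
robot.move_ptp(g(q0,60),M);
print(robot.move_linear(g(q0),.1,threshold=8))
robot.gripper_to(0);rep("grip")
for q in list(np.arange(1.5,.5,-.2))+[.4,.3,.2,.1,.03,-.03]:
    robot.move_linear(g(q),.08);rep(round(q,2))
cv2.imwrite("pics/lock.png",cv2.resize(robot.grab_frame("scene")[200:320,190:310,::-1],(600,600),interpolation=2))
```

```text
False
grip [ -0.6 -67.2 143.5] f [ 0.9 -0.3  1.1] 0.0177 18.23
1.5 [ -0.7 -83.8 143.6] f [ 2.4 -3.6 -5.6] 0.0174 18.57
1.3 [  -0.6 -101.4  140.7] f [ 3.7 -4.6 -4.7] 0.0183 18.95
1.1 [  -0.6 -118.1  134.4] f [ 1.  -5.  -0.1] 0.018 19.32
0.9 [  -0.6 -133.5  124.9] f [ 0.3 -6.1  4.2] 0.0173 19.7
0.7 [  -0.6 -146.9  112.5] f [-0.3 -8.2  5.2] 0.0176 20.07
0.4 [  -0.6 -161.4   89.6] f [  1.  -12.2   3.4] 0.0183 20.56
0.3 [  -0.6 -164.8   81.2] f [ -0.1 -11.9   6.1] 0.018 20.82
0.2 [  -0.6 -167.2   72.7] f [ -1.2 -12.4   7.9] 0.0177 21.07
0.1 [  -0.6 -168.7   64. ] f [ -1.3 -13.6  11.1] 0.018 21.33
0.03 [  -0.5 -169.4   57.9] f [ -3.  -14.   11.6] 0.0178 21.58
-0.03 [  -0.5 -169.5   52.5] f [ -2.2 -14.5  11.2] 0.0178 21.83
```

Run:
```python
from rig import robot
from h import *
def rep(t):
    s=robot.get_state();l=Rz(-FX[3])@(s["ee_pos"]-np.array(FX[:3]))*1e3
    print(t,l.round(1),"f",(Rz(-FX[3])@s["force"]).round(1),round(s["opening"],4),round(s["time"],2))
w=lambda y,z:place(FX,np.array([-.7,y,z])/1e3)[0]
robot.gripper_to(.06);rep("open")
robot.move_linear(w(-167,120),.12);robot.gripper_to(0)
print(robot.move_linear(w(-167,76),.04,threshold=18));rep("press")
robot.move_linear(w(-167,200),.15);robot.pause(.3)
sc=robot.grab_frame("scene")[:,:,::-1]
s2=cv2.resize(sc[205:305,200:300],(400,400),interpolation=2)
t2=cv2.resize(robot.grab_frame("top")[175:275,380:480,::-1],(400,400),interpolation=2)
cv2.imwrite("pics/lock.png",np.hstack([s2,t2]));rep("end")
```

```text
open [  -0.7 -166.9   51.3] f [-0.1 -0.1 -0.8] 0.0601 22.69
True
press [  -0.6 -169.3  113.4] f [-0.  -0.6  5.4] 0.0172 24.57
end [  -0.8 -166.9  199.7] f [0.1 0.4 0.7] 0.0007 25.7
```

View pics/lock.png

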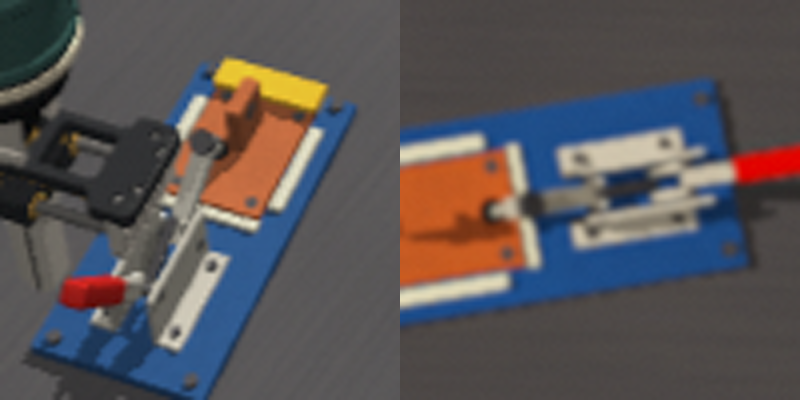

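The handle was not locked. It slipped in the pads and sprang back when I released it, and it is now part-way up with its grip at scene-crop (95,290). I'll measure its angle and then press it down from above with closed fingertips.

```bash
cat >> h.py <<'E'
def handle_q(robot):
    cs=robot.camera_info("scene");im=cv2.cvtColor(robot.grab_frame("scene"),cv2.COLOR_RGB2HSV)
    m=cv2.inRange(im,(0,200,80),(4,255,255))|cv2.inRange(im,(174,200,80),(180,255,255))
    k=np.zeros_like(m);k[235:310,195:250]=1;ys,xs=np.nonzero(m*k)
    qs=np.arange(-.1,1.9,.01);P=proj(cs,place(FX,np.c_[0*qs,-77-74*np.cos(qs),54+74*np.sin(qs)]/1e3))
    d=np.hypot(*(P-[xs.mean(),ys.mean()]).T);return qs[d.argmin()].round(2),d.min().round(1),len(xs)
E
python3 - <<'E'
from rig import robot
from h import *
def rep(t):
    s=robot.get_state();l=Rz(-FX[3])@(s["ee_pos"]-np.array(FX[:3]))*1e3
    print(t,l.round(1),"f",(Rz(-FX[3])@s["force"]).round(1),round(s["opening"],4),round(s["time"],2))
w=lambda y,z:place(FX,np.array([-.7,y,z])/1e3)[0]
print("q",handle_q(robot))
robot.move_linear(w(-152,170),.15);print(handle_q(robot))
for z in(140,125,110,100,92,86,82,79):
    r=robot.move_linear(w(-152,z),.05,threshold=28);rep((z,r,handle_q(robot)))
    if r: break
E
```

```text
q (np.float64(0.88), np.float64(0.4), 92)
(np.float64(0.89), np.float64(1.3), 68)
(140, True, (np.float64(0.87), np.float64(2.4), 55)) [  -0.2 -155.6  157. ] f [-1.2 -7.8  6.5] 0.0004 26.62
```

Run:
```python
from rig import robot
from h import *
def rep(t):
    s=robot.get_state();l=Rz(-FX[3])@(s["ee_pos"]-np.array(FX[:3]))*1e3
    print(t,l.round(1),"f",(Rz(-FX[3])@s["force"]).round(1),round(s["time"],2))
def w(q,dz=0):
    return place(FX,np.array([-.7,-77-80*np.cos(q)+9*np.sin(q)+8,54+80*np.sin(q)+9*np.cos(q)+19+dz])/1e3)[0]
s=robot.get_state()["ee_pos"];robot.move_linear(s+[0,0,.03],.12)
robot.move_linear(w(.88,40),.12)
robot.move_linear(w(.88,5),.08,threshold=20);rep("near")
for q in(.8,.65,.5,.4,.3,.2,.12,.05,0,-.03):
    r=robot.move_linear(w(q),.06,threshold=35);rep((q,r,handle_q(robot)))
    if r:break
```

```text
near [  -0.6 -112.9  145.2] f [-0.7  0.1  1.3] 28.11
(0.8, False, (np.float64(0.7), np.float64(0.1), 112)) [  -0.8 -118.4  136.6] f [ 0.3 -0.7  0.1] 28.48
(0.65, False, (np.float64(0.54), np.float64(0.4), 120)) [  -0.8 -127.3  128.4] f [-0.1 -0.2 -0.4] 28.88
(0.5, False, (np.float64(0.42), np.float64(0.7), 105)) [  -0.8 -134.9  119.1] f [-0.4 -0.4 -0.8] 29.27
(0.4, False, (np.float64(0.31), np.float64(1.1), 94)) [  -0.5 -139.2  112.4] f [0.2 2.  5.6] 29.61
(0.3, False, (np.float64(0.2), np.float64(1.5), 101)) [  -0.4 -142.9  105.4] f [-1.9  2.5  7.8] 29.94
(0.2, False, (np.float64(0.07), np.float64(1.8), 94)) [  -0.5 -145.9   97.8] f [ 0.4 -0.7  5.4] 30.27
(0.12, False, (np.float64(-0.05), np.float64(2.2), 98)) [  -0.9 -147.2   91.4] f [ 0.2 -0.2  0.4] 30.58
(0.05, False, (np.float64(-0.1), np.float64(2.1), 105)) [  -0.8 -148.4   85.8] f [ 0.5 -0.   0.3] 30.88
(0, False, (np.float64(-0.1), np.float64(2.9), 90)) [  -0.3 -149.1   82.3] f [0.  0.6 6.9] 31.18
(-0.03, False, (np.float64(-0.1), np.float64(3.1), 88)) [   0.  -149.2   81.7] f [-12.2   9.8  42.5] 31.48
```

The force dropped to zero past dead centre and the fingers then met the stop at q≈0, so it has snapped and locked. I'll retreat and verify.

Run:
```python
from rig import robot
from h import *
s=robot.get_state()["ee_pos"];robot.move_linear(s+[0,0,.12],.12)
robot.move_ptp(place(FX,[-.0,-.26,.33])[0],Rz(FX[3])@DOWN[1]);robot.pause(.3)
print(handle_q(robot))
sc=robot.grab_frame("scene")[:,:,::-1];tp=robot.grab_frame("top")[:,:,::-1]
cv2.imwrite("pics/fin.png",np.hstack([cv2.resize(sc[205:305,200:300],(400,400),interpolation=2),cv2.resize(tp[150:270,360:480],(400,400),interpolation=2)]))
st=robot.get_state();print(st["force"],st["time"])
```

```text
(np.float64(0.03), np.float64(0.1), 168)
[ 0.24465086 -0.58658602 -0.66815797] 33.8167
```

View pics/fin.png

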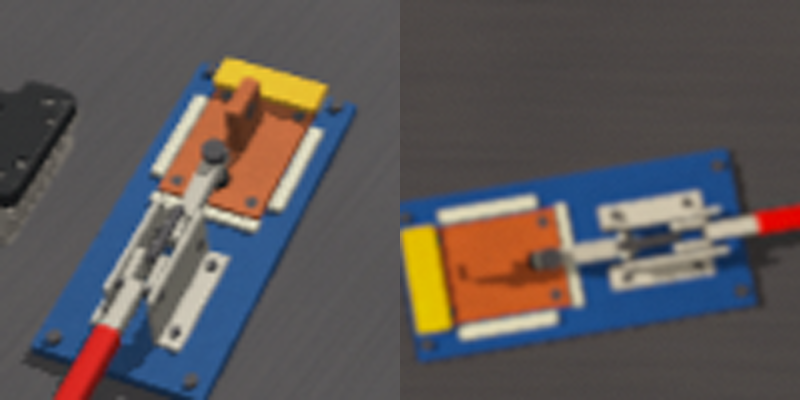

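The handle lies level at q≈0.03 (scene-crop 90,365). The foot presses on the bracket at (215,160), and the bracket is flat in the nest under the lip. The arm is clear, so I'll hand it in.

```bash
python3 -c "
from rig import robot
print(robot.sign_off())"
```

```text
the job is handed in; nothing more can be done
None
```

I handed the job in at about 34 s: the bracket lies flat in the nest with its toe under the lip, the clamp handle is locked with the foot on the bracket, and the arm is clear; I couldn't read the foot's force, and `sign_off` returned no verdict.

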